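# Centre a yo-yo half on the bearing press and feed it under the plunger

### The arm

A 6-joint arm with a two-finger parallel gripper is mounted at the origin on the work surface. World frame = base frame: x ahead of the robot, y to its left, z up, the work surface at z = 0. Lengths are in m, angles in rad, forces in N, time in s.
With the tool pointing down it reaches from about 0.325 to 0.775 m from the base axis. Payload 9.3 kg.
Tool frame: the origin (TCP) lies midway between the tips of the shut fingers; the grasp point (between the pads) lies 19 mm behind it; x points along the fingers, y is the direction in which the jaws open and shut, and the axes are right-handed (so a half turn about x gives the same grasp; the last joint's range is limited). The gripper opens to 85 mm and grips with 20 to 120 N. Pads are 22 mm wide; open, the fingers measure 114 mm over their backs; the gripper's body (76 mm by 85 mm) begins 54 mm behind the grasp point. The pads swing forward as they close: fully open they stand 13 mm farther back than shut.
Start: joints at [-0.153, 0.259, 0.021, 1.334, 0, 1.418], TCP at [0.55, -0, 0.192] pointing down, gripper open.
Joint ranges: [-3.04, 3.04], [-0.91, 1.82], [-1.04, 1.36], [-1.92, 1.95], [-1.52, 1.45], [-3.14, 3.14]. Speed limits (rad/s): [2.22, 2.22, 2.79, 3.14, 3.14, 3.14].

### API

Orientations are given as a 3x3 rotation matrix whose columns are the frame's x, y, z axes.
In Python, from station import observe, read_camera, sign_off gives the robot as it stands. The module is installed in compiled form; this text tells all that it offers.
- The arm moves only by the tool send_rows, never from a script. Its argument "targets" is text: rows parted by semicolons, each of 7 numbers parted by spaces: the shift along the tool's x, y, z normalised to -1 to 1, where 1 is 200 mm, then the turn, a rotation vector about the tool's x, y, z normalised to -1 to 1, where 1 is 90 degrees, then the opening, from 0 (shut) to 1 (fully open). In form: dx dy dz rx ry rz hand; .... A call has exactly 10 rows; each row shifts and turns the commanded pose from where the row before left it, along the tool's axes as they then stand; what a row does not reach is not made up. A row lasts 1/8 s, in which the tool goes at most 62.5 mm and 10.7 degrees, less where a joint would pass 70% of its speed; a pose out of reach is approached as far as the arm can. A call with a number of a shift or a turn outside -1 to 1 is refused whole. A call with a gripper value outside its range is refused whole. The fingers move at their own pace and stop on an object; "newtons" is the grip in N (left out, the last holds). Time passes only in rows, so rows that do not move let the fingers close, or fill a call up. It gives the time, the measured TCP pose, the force and the opening at its end, in the units of the state.
- observe(): the state, without advancing time (a new reading comes with each control period).
- read_camera(name): name is "scene" or "side" or "wrist"; returns a dict with "frame" (480x640x3 uint8, blue, green, red), "intrinsics" (3x3 intrinsics, pixels), "T" (4x4, takes a point from camera to world coordinates); the wrist camera has in their place "hand_eye" (4x4, takes a point from camera to tool coordinates, whose origin is the TCP and whose axes are the tool frame's). Camera axes: x right, y down, z forward; pixel columns grow to the right and rows downward; lengths in m; the calibration is good to about 2 mm. A picture is of the moment at which its call begins: read the wrist's pose just before it. There is no depth.
- sign_off(): hands the job in, once; it reports no verdict.
The state is a dict: "time": time; "joint_positions": joint angles; "qvel": joint speeds; "joint_torque": joint torques, N m; "ee_pos": TCP position; "ee_rot": TCP orientation; "force": force on the tool from outside, world axes, zero at the start; "ft_torque": the same for the moment, N m; "grip_width": opening from 0.0 (shut) to 1.0 (fully open).
Only numpy, scipy, OpenCV 4.12 (cv2) and the standard library are available. Lean on these libraries where they do the work, as an engineer would, in place of code of your own. Each camera call takes 0.05 s, during which the arm holds its last target.

### The job

With light fingertip taps, nudge the sky-blue yo-yo half that sits off-centre on the press's little white pedestal until it is centred there, without pinching, lifting or knocking it off. Then push the upturned end plate so that the shuttle slides fully home to its stop and carries the half, still centred, under the plunger; leave the other things on the cart alone.

Things in the scene. Friction and masses are not known exactly. Their poses are not given: they have to be found in the camera images.
- half_center (a point): centre of the sky-blue yo-yo half to be centred (on its axis, 9.5 mm above its underside, at the height of its widest rim). Round, 58 mm across at the rim, 19.5 mm thick plus a white bearing 12.8 mm across standing 5 mm proud on top; its underside is domed and rests only on a flat hub 18 mm across, so it rocks easily. About 45 g, loose. z axis is its own axis, up when level
- pedestal_top (a point): centre of the flat top of the white nylon pedestal, 32 mm across, on the shuttle plate; the top is 55 mm above the cart, 22 mm above the dark round flange (86 mm across, with a thin brass ring, concentric with the pedestal) around its foot. Moves with the shuttle. Its -y axis is the direction in which the shuttle slides home; z up
- end_plate (a point): a point on the outer face of the shuttle's upturned end plate (steel, 80 mm wide, 8 mm thick, top edge 52 mm above the cart), in the middle of its width, 42 mm above the cart and 110 mm from the pedestal's axis. Pushing this face along the point's -y axis feeds the shuttle; guide rails 32 mm high, 94 mm apart, run beside the shuttle
- shuttle (a joint): travel of the shuttle: 0 = drawn out (start), 0.120 m = fully home at its stop, pedestal under the plunger; slides with about 2.5 N of friction and stays where it is left
- plunger_tip (a point): centre of the lower face of the press's round plunger (20 mm across), 100 mm above the cart; fixed to the press. The press head above it is 56 mm wide from 152 mm up and reaches 21 mm from the plunger's axis towards the shuttle; the column stands on the other side
- mate_half: the other half of the yo-yo, lying on the cart, 58 mm across, 32 mm high with its axle; origin at the centre of its underside. Leave alone
- seater: steel response pad seater standing upright, 26 mm across, 70 mm high; origin at the centre of its underside. Leave alone
- jar: cork-lidded glass jar, 52 mm across, 77 mm high; origin at the centre of its underside. Leave alone
- dish: low round steel dish with a ceramic bearing, 74 mm across, 10 mm high; origin at the centre of its underside. Leave alone
Things that resemble listed ones, but are neither listed nor needed, are in the scene too. Leave any orange look-alike of the part that bears half_center alone.

How it is judged:
By the outcome, as a careful person would: the job done as asked, in the order asked, and still so for the second after the job is handed in, with the robot touching nothing.
It also fails if it takes over 61 s, if anything falls off the work surface, if the arm or the gripper's body presses on something with over 40 N, if the wrist force passes 120 N, or if a joint passes its speed limit or range.

## Working session

There is one attempt and no reset: what is moved stays moved. The work goes in short steps, Python scripts to look and compute and a tool call to move; the robot and the scene stay as the last step left them, time stands still between calls to the robot, and variables do not carry over. Pictures are saved under pics/ and viewed, and the job is handed in when it is done.

Besides the shell and the picture viewer there is one more tool, called in YAML: its name, and indented under it one key for each argument. send_rows: Moves the arm, as the interface text tells. Scaled input: -1 to 1 covers 200 mm each way for a shift and 90 degrees each way for a turn. Its arguments: {"type":"object","properties":{"targets":{"type":"string"},"newtons":{"type":"number"}},"required":["targets"]}

```bash
mkdir -p pics; python3 - <<'E'
from station import observe, read_camera
import cv2,json,numpy as np,pickle
s=observe()
print(s)
d={}
for n in ["scene","side","wrist"]:
    c=read_camera(n); d[n]=c
    cv2.imwrite(f"pics/{n}0.png",c["frame"])
    print(n,{k:np.round(v,4).tolist() for k,v in c.items() if k!="frame"})
pickle.dump((s,d),open("d0.pkl","wb"))
E
```

```text
{'time': 0.0, 'joint_positions': array([-1.52637206e-01,  2.59220284e-01,  2.07735965e-02,  1.33368972e+00,
        2.39431476e-05,  1.41822975e+00]), 'qvel': array([ 0.00094493,  0.00020367, -0.00152035,  0.0001837 ,  0.00025677,
        0.00070253]), 'joint_torque': array([-2.65873996e-04, -5.55637658e+01,  3.44536042e+01,  1.31759423e-02,
       -2.94380488e-04,  4.47349430e-05]), 'ee_pos': array([5.49680682e-01, 3.20659707e-05, 1.91055593e-01]), 'ee_rot': array([[-1.32086417e-03,  9.99999125e-01, -7.07976185e-05],
       [ 2.27418278e-04, -7.04972895e-05, -9.99999972e-01],
       [-9.99999102e-01, -1.32088023e-03, -2.27324961e-04]]), 'force': array([ 0.1492133 , -0.10591587,  0.11026812]), 'ft_torque': array([ 0.05717613, -0.02490265, -0.01622216]), 'grip_width': 0.9966074244573963}
scene {'intrinsics': [[457.9233, 0.0, 318.7393], [0.0, 457.9233, 237.159], [0.0, 0.0, 1.0]], 'T': [[-0.5183, 0.7367, -0.4343, 0.8411], [0.8552, 0.4439, -0.2676, 0.1512], [-0.0044, -0.5102, -0.8601, 0.664], [0.0, 0.0, 0.0, 1.0]]}
side {'intrinsics': [[449.0887, 0.0, 321.5524], [0.0, 449.0887, 235.885], [0.0, 0.0, 1.0]], 'T': [[-0.9073, -0.3062, 0.2882, 0.3528], [-0.4204, 0.6741, -0.6073, 0.3993], [-0.0083, -0.6722, -0.7403, 0.6099], [0.0, 0.0, 0.0, 1.0]]}
wrist {'intrinsics': [[417.5458, 0.0, 323.9323], [0.0, 417.5458, 242.5107], [0.0, 0.0, 1.0]], 'hand_eye': [[-0.0003, -0.2949, 0.9555, -0.1812], [1.0, -0.0009, 0.0001, -0.0009], [0.0008, 0.9555, 0.2949, -0.0752], [0.0, 0.0, 0.0, 1.0]]}
```

View pics/scene0.png

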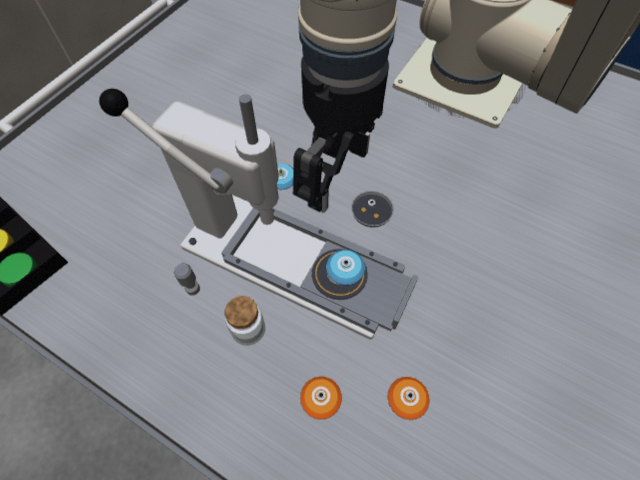

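View pics/side0.png

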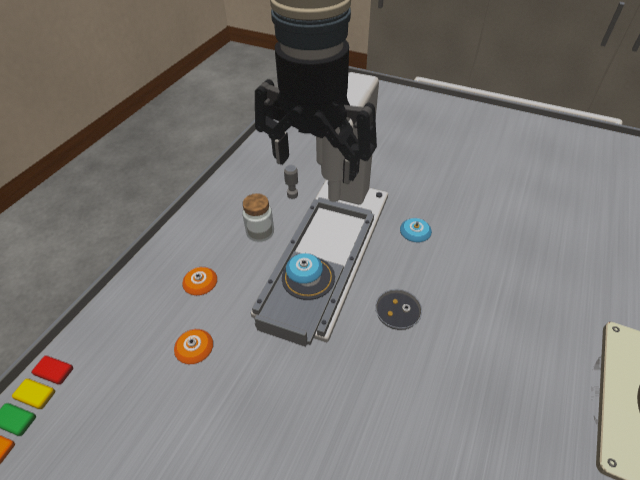

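View pics/wrist0.png

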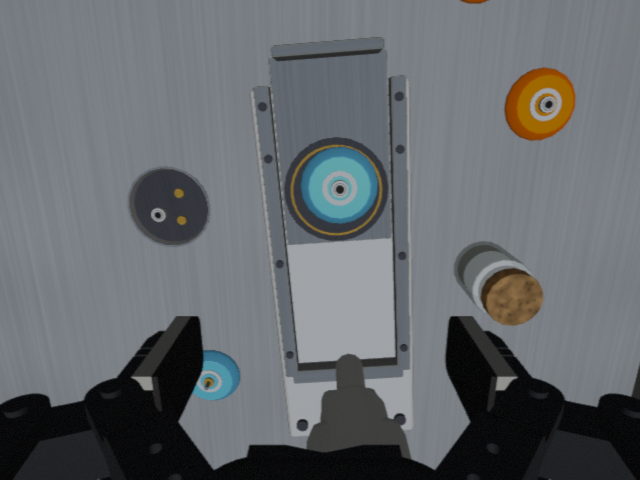

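```bash
cat > h.py <<'E'
import cv2,numpy as np
def camT(c,s):
    if "T" in c: return c["T"]
    T=np.eye(4);T[:3,:3]=s["ee_rot"];T[:3,3]=s["ee_pos"];return T@c["hand_eye"]
def ray(c,T,uv):
    K=c["intrinsics"];d=T[:3,:3]@np.linalg.solve(K,[uv[0],uv[1],1.]);return T[:3,3],d/np.linalg.norm(d)
def onz(c,T,uv,z):
    o,d=ray(c,T,uv);return o+d*(z-o[2])/d[2]
def proj(c,T,p):
    q=T[:3,:3].T@(np.array(p)-T[:3,3]);q=c["intrinsics"]@q;return q[:2]/q[2]
def crop(c,x,y,w,h,k,fn):
    cv2.imwrite(fn,cv2.resize(c["frame"][y:y+h,x:x+w],None,fx=k,fy=k,interpolation=cv2.INTER_CUBIC))
E
python3 - <<'E'
from h import *;import pickle
s,d=pickle.load(open("d0.pkl","rb"))
crop(d["wrist"],270,120,130,130,5,"pics/wc0.png")
crop(d["scene"],300,235,90,70,8,"pics/sc0.png")
crop(d["side"],265,240,90,70,8,"pics/dc0.png")
crop(d["wrist"],240,20,180,130,4,"pics/wc1.png")
E
```

```text
(no output)
```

View pics/wc0.png

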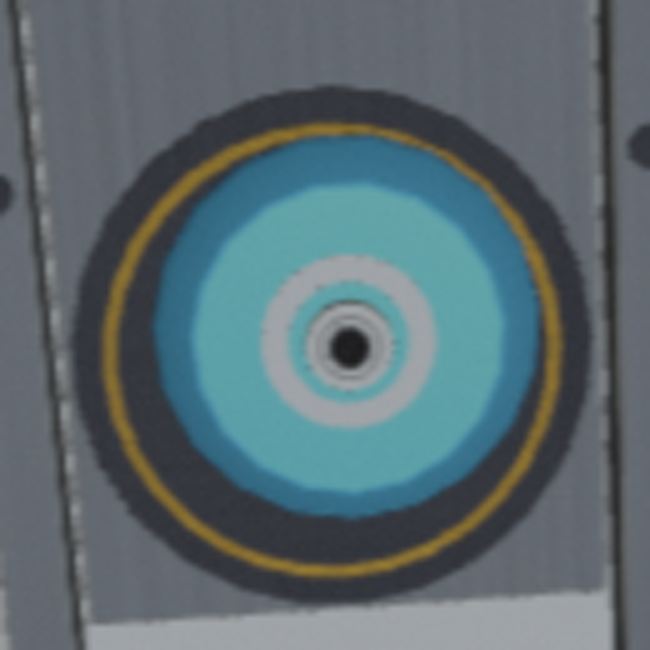

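View pics/sc0.png

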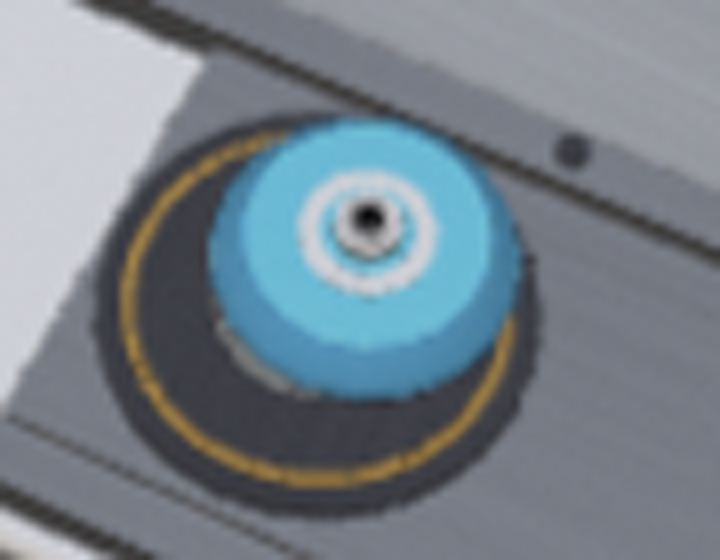

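View pics/dc0.png

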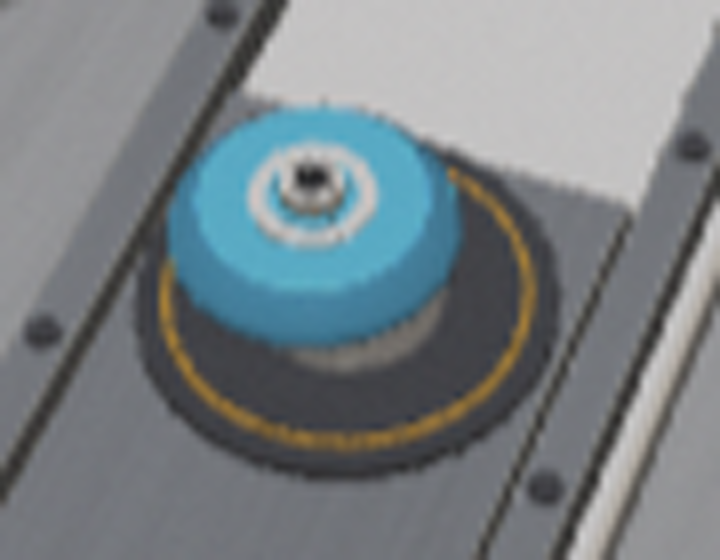

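View pics/wc1.png

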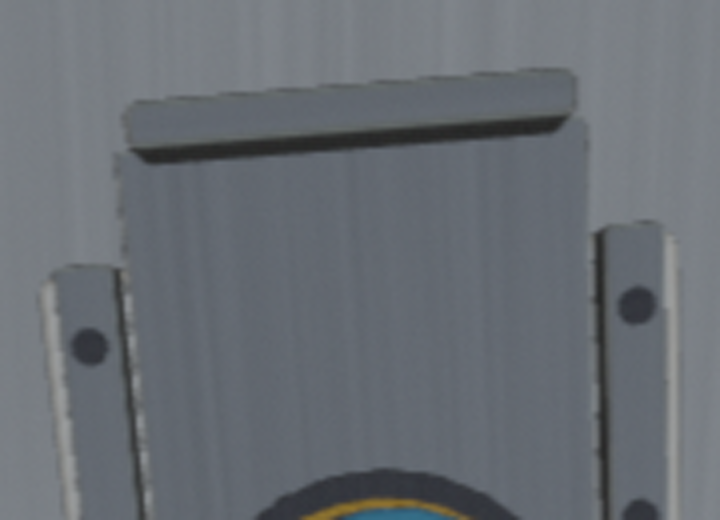

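```bash
cat >> h.py <<'E'
from scipy.optimize import least_squares
def circ(P,r=None,n=3):
    P=P.copy()
    for _ in range(n):
        f=(lambda q:np.hypot(*(P-q[:2]).T)-(q[2] if r is None else r))
        q0=np.r_[P.mean(0),[] if r else .03]
        q=least_squares(f,q0,loss="soft_l1",f_scale=.0005).x
        e=abs(f(q));P=P[e<max(.0012,2*np.median(e))]
    return q,np.median(e),len(P)
def meas(c,s,box,name=""):
    T=camT(c,s);x,y,w,h=box
    hsv=cv2.cvtColor(c["frame"],cv2.COLOR_BGR2HSV)
    m=np.zeros(hsv.shape[:2],np.uint8);m[y:y+h,x:x+w]=255
    br=cv2.inRange(hsv,(10,90,60),(30,255,255))&m
    bl=cv2.inRange(hsv,(85,90,60),(115,255,255))&m
    v,u=np.nonzero(br)
    B=np.array([onz(c,T,p,.033)[:2] for p in zip(u,v)])
    rb=circ(B)
    cs,_=cv2.findContours(bl,cv2.RETR_EXTERNAL,cv2.CHAIN_APPROX_NONE)
    k=max(cs,key=cv2.contourArea)
    if len(k)>5: k=cv2.convexHull(k)
    # densify hull
    k=k[:,0].astype(float);cen=k.mean(0); k=k+0.5*(k-cen)/np.linalg.norm(k-cen,axis=1)[:,None]
    H=np.array([onz(c,T,p,.0645)[:2] for p in k])
    rh=circ(H,.029);rf=circ(H)
    print(name,"ring",np.round(np.array(rb[0])*1e3,1),round(rb[1]*1e3,2),rb[2],"half",np.round(rh[0]*1e3,1),round(rh[1]*1e3,2),rh[2],"free",np.round(rf[0]*1e3,1),"off",np.round((rh[0][:2]-rb[0][:2])*1e3,1))
    return rb[0],rh[0]
E
python3 - <<'E'
from h import *;import pickle
s,d=pickle.load(open("d0.pkl","rb"))
for n,b in dict(wrist=(270,120,130,130),scene=(300,235,75,70),side=(265,240,80,70)).items(): meas(d[n],s,b,n)
c=d["wrist"];T=camT(c,s)
for nm,uv,z in [("hole",(339.8,189.6),.0795),("whitering",(270+349/5,120+340/5),.0745),("plateL top outer",(240+130/4,20+103/4),.052),("plateR",(240+573/4,20+71/4),.052),("plate inL",(240+135/4,20+150/4),.052),("plate inR",(240+572/4,20+115/4),.052)]: print(nm,np.round(onz(c,T,uv,z)*1e3,1))
for nm,cn,uv in [("hole","scene",(300+369/8,235+216/8)),("ring","scene",(300+368/8,235+232/8)),("hole","side",(265+312/8,240+177/8)),("ring","side",(265+313/8,240+194/8))]:
    print(nm,cn,np.round(onz(d[cn],d[cn]["T"],uv,.0795 if nm=="hole" else .0745)*1e3,1))
E
```

```text
wrist ring [558.6  14.9  36.5] 0.52 691 half [559.6  24. ] 0.19 35 free [559.6  24.   29. ] off [1.  9.1]
scene ring [559.9  14.3  36.5] 0.67 157 half [561.5  24.2] 0.39 22 free [561.2  23.9  29.5] off [1.5 9.8]
side ring [560.9  13.9  36.6] 0.75 145 half [562.   23.9] 0.21 19 free [562.5  23.4  29.6] off [1.1 9.9]
hole [559.9  24.   79.5]
whitering [560.1  24.3  74.5]
plateL top outer [512.7 120.8  52. ]
plateR [590.1 125.8  52. ]
plate inL [513.3 113.2  52. ]
plate inR [590.3 118.8  52. ]
hole scene [561.2  24.6  79.5]
ring scene [561.7  24.9  74.5]
hole side [561.   24.   79.5]
ring side [560.9  24.1  74.5]
```

send_rows:
  targets: "0 0.024 -0.11 0 0 0 0;0 0.024 -0.11 0 0 0 0;0 0.024 -0.11 0 0 0 0;0 0.023 -0.113 0 0 0 0;0 0 0 0.08 0 0 0;0.125 0 0 0 0 0 0;0.125 0 0 0 0 0 0;0.125 0 0 0 0 0 0;0.1 0 0 0 0 0 0;0 0 0 0 0 0 0"
  newtons: 20

```text
time: 1.4
ee_pos: [0.5679, 0.0886, 0.0952]
ee_rot: [[-0.003, 0.992, -0.125], [-0.0, -0.125, -0.992], [-1.0, -0.003, 0.0]]
force: [0.3, -0.1, 1.2]
grip_width: -0.002
```

```bash
cat > look.py <<'E'
import sys,pickle;from h import *;from station import *
t=sys.argv[1];s=observe();d={n:read_camera(n) for n in ["scene","side","wrist"]}
pickle.dump((s,d),open(f"d{t}.pkl","wb"))
print(s["time"],np.round(s["ee_pos"]*1e3,1),np.round(s["ee_rot"],3).tolist(),s["force"],s["grip_width"])
A=cv2.resize(d["scene"]["frame"][200:350,280:480],None,fx=2,fy=2,interpolation=cv2.INTER_CUBIC)
B=cv2.resize(d["side"]["frame"][200:350,220:420],None,fx=2,fy=2,interpolation=cv2.INTER_CUBIC)
C=cv2.resize(d["wrist"]["frame"],(400,300))
D=np.zeros((300,400,3),np.uint8)
cv2.imwrite(f"pics/L{t}.png",np.vstack([np.hstack([A,B]),np.hstack([C,D])]))
E
python3 look.py 1
```

```text
1.4 [567.9  88.6  95.2] [[-0.003, 0.992, -0.125], [-0.0, -0.125, -0.992], [-1.0, -0.003, 0.0]] [ 0.27431158 -0.055001    1.22703995] -0.002001669927005576
```

View pics/L1.png

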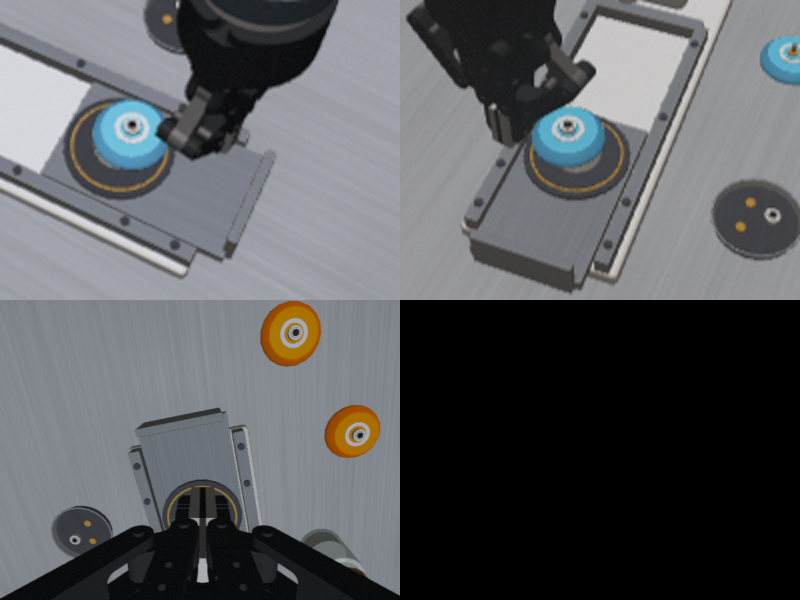

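```bash
python3 - <<'E'
from h import *;import pickle
s,d=pickle.load(open("d1.pkl","rb"))
A=cv2.resize(d["scene"]["frame"][190:290,330:430],(400,400),interpolation=cv2.INTER_CUBIC)
B=cv2.resize(d["side"]["frame"][190:290,235:335],(400,400),interpolation=cv2.INTER_CUBIC)
cv2.imwrite("pics/z1.png",cv2.convertScaleAbs(np.hstack([A,B]),alpha=1.6,beta=30))
crop(d["wrist"],250,300,160,120,4,"pics/z2.png")
for n in d:
  T=camT(d[n],s); print(n,[np.round(proj(d[n],T,s["ee_pos"]+s["ee_rot"]@np.array(p)),1).tolist() for p in [(0,0,0),(0,0,.011),(0,0,-.011),(-.02,0,.011)]])
E
```

```text
scene [[385.1, 281.9], [378.5, 277.4], [391.9, 286.5], [380.1, 270.9]]
side [[278.8, 286.1], [283.3, 280.7], [274.1, 291.6], [282.2, 272.1]]
wrist [[325.8, 281.7], [325.8, 303.2], [325.8, 259.5], [326.0, 323.4]]
```

View pics/z1.png

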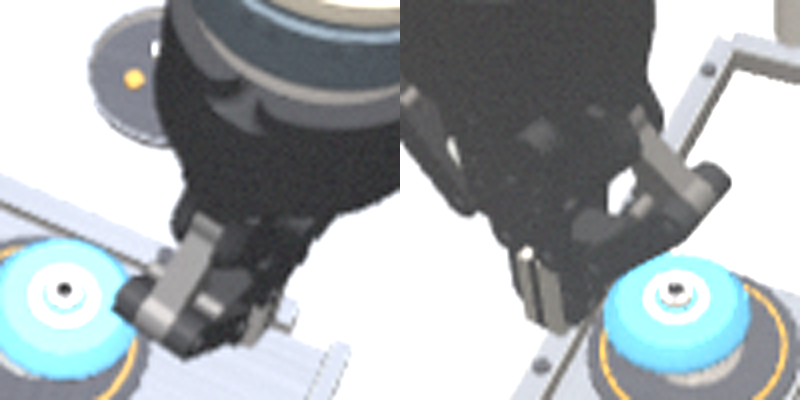

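View pics/z2.png

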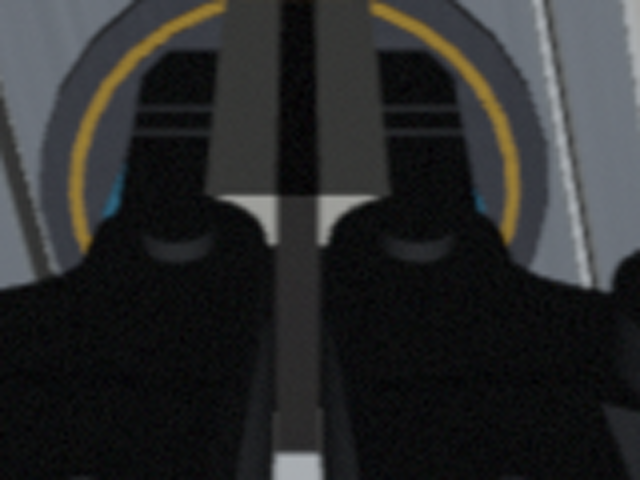

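```bash
python3 - <<'E'
from h import *;import pickle
s,d=pickle.load(open("d1.pkl","rb"))
f=cv2.convertScaleAbs(d["wrist"]["frame"],alpha=2,beta=20)
cv2.imwrite("pics/z3.png",cv2.resize(f[230:380,230:430],None,fx=4,fy=4,interpolation=cv2.INTER_CUBIC))
A=d["scene"]["frame"][230:300,350:420];B=d["side"]["frame"][240:310,240:310]
cv2.imwrite("pics/z4.png",cv2.convertScaleAbs(cv2.resize(np.hstack([A,B]),None,fx=5.7,fy=5.7,interpolation=cv2.INTER_CUBIC),alpha=2.5,beta=10))
E
```

```text
(no output)
```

View pics/z3.png

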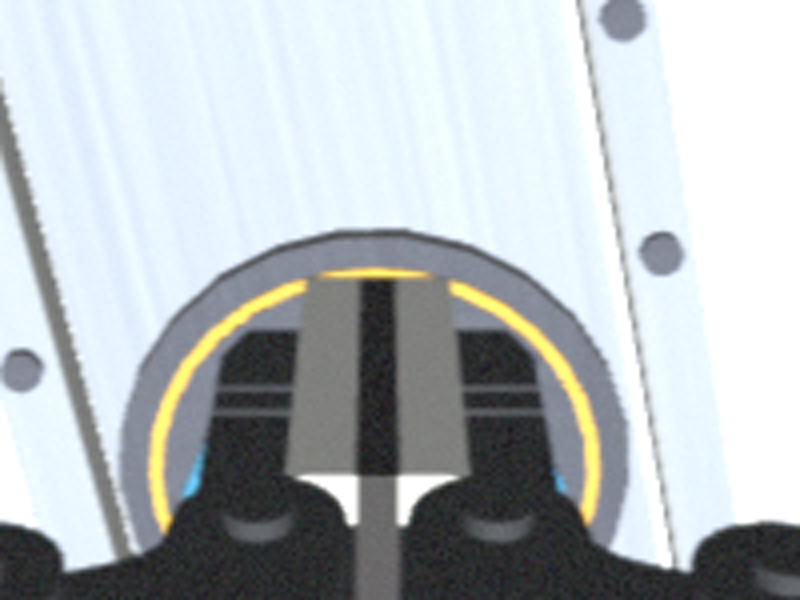

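View pics/z4.png

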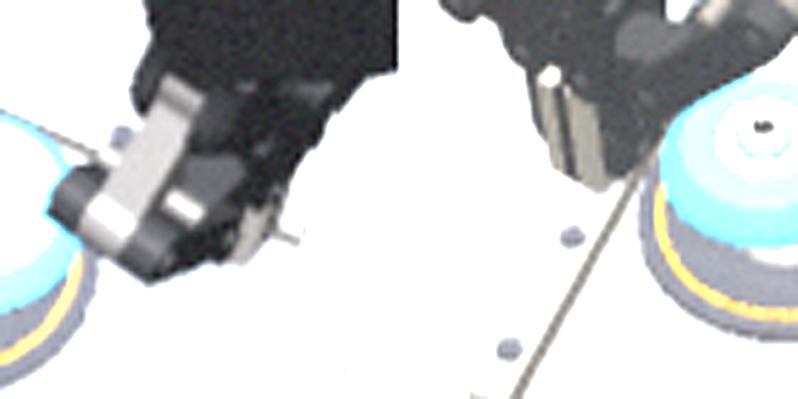

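```bash
cat >> h.py <<'E'
def tri(L):
    A=np.zeros((3,3));b=np.zeros(3)
    for c,T,uv in L:
        o,d=ray(c,T,uv);M=np.eye(3)-np.outer(d,d);A+=M;b+=M@o
    p=np.linalg.solve(A,b);return p,[np.linalg.norm(proj(c,T,p)-uv) for c,T,uv in L]
E
python3 - <<'E'
from h import *;import pickle
s,d=pickle.load(open("d1.pkl","rb"))
T={n:camT(d[n],s) for n in d}
print(proj(d["wrist"],T["wrist"],(.556,.051,.033)))
for a in ([("wrist",(306.3,299)),("side",(276.1,273.3))],[("wrist",(341,299)),("scene",(392,276))]):
    p,e=tri([(d[n],T[n],np.array(u)) for n,u in a]);print(p*1e3,e,(s["ee_rot"].T@(p-s["ee_pos"]))*1e3)
E
```

```text
[314.45690048 300.57526451]
[562.14611901 100.41539529 140.50070308] [np.float64(3.0179169240127295), np.float64(0.8182208137813872)] [-45.2634098   -7.35513093 -10.9945426 ]
[574.52879209  96.6883645  133.73501236] [np.float64(0.4657795557444845), np.float64(0.1363453334923911)] [-38.53845898   5.41909908  -8.85211259]
```

```bash
python3 - <<'E'
from h import *;import pickle
s,d=pickle.load(open("d0.pkl","rb"))
for n in d:
  T=camT(d[n],s); print(n,[np.round(proj(d[n],T,s["ee_pos"]+s["ee_rot"]@np.array(p)),1).tolist() for p in [(0,0,0),(-.013,.0425,-.011),(-.013,.0425,.011),(-.013,-.0425,-.011),(-.013,-.0425,.011)]])
A=d["scene"]["frame"][120:220,280:380];B=d["side"]["frame"][70:190,250:390]
cv2.imwrite("pics/z5.png",cv2.convertScaleAbs(np.hstack([cv2.resize(A,(400,400)),cv2.resize(B,(400,343))[:343] if 0 else cv2.resize(B,(400,400))]),alpha=1.8,beta=10))
E
```

```text
scene [[337.8, 204.8], [328.2, 227.9], [312.3, 219.8], [362.5, 178.8], [347.3, 171.8]]
side [[316.2, 200.6], [284.1, 189.7], [291.6, 180.0], [342.1, 207.8], [348.6, 197.3]]
wrist [[325.8, 281.9], [424.7, 269.8], [421.2, 316.0], [227.2, 269.9], [230.6, 316.1]]
```

View pics/z5.png

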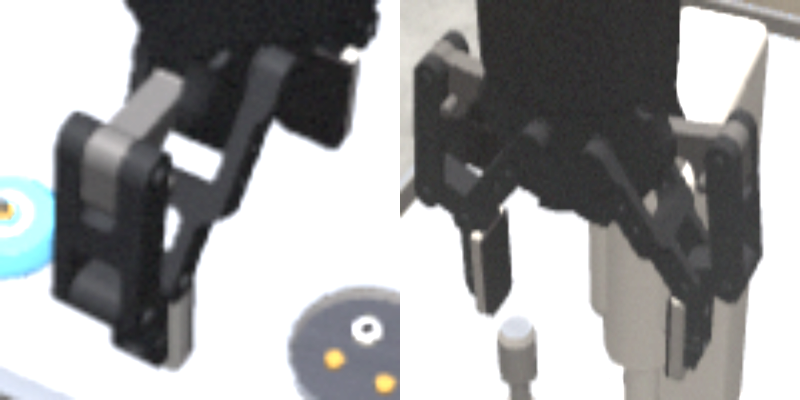

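```bash
python3 - <<'E'
from h import *;import pickle
s,d=pickle.load(open("d0.pkl","rb"))
T={n:camT(d[n],s) for n in d}
for a in ([("scene",(323.5,212)),("side",(281.5,163.7))],):
    p,e=tri([(d[n],T[n],np.array(u)) for n,u in a]);print(p*1e3,e,(s["ee_rot"].T@(p-s["ee_pos"]))*1e3)
E
```

```text
[596.60623269   6.31386719 242.13232572] [np.float64(1.3334127734781405), np.float64(1.1428044017756358)] [-51.13724088  46.85760024  -6.29673427]
```

send_rows:
  targets: "0 0 -0.12 0 0 0 0;0 0 -0.12 0 0 0 0;0 0 -0.12 0 0 0 0;0.1 0 0 0 0 0 0;0.1 0 0 0 0 0 0;0.1 0 0 0 0 0 0;0.08 0 0 0 0 0 0;0.03 0 0 0 0 0 0;0.01 0 0 0 0 0 0;0 0 0 0 0 0 0"

```text
time: 2.8
ee_pos: [0.5784, 0.16, 0.0132]
ee_rot: [[0.001, 0.992, -0.125], [0.0, -0.125, -0.992], [-1.0, 0.001, -0.0]]
force: [-0.5, -0.9, 0.4]
grip_width: -0.002
```

```bash
python3 look.py 2; python3 - <<'E'
from h import *;import pickle
s,d=pickle.load(open("d2.pkl","rb"))
for n in d:
  T=camT(d[n],s); print(n,[np.round(proj(d[n],T,s["ee_pos"]+s["ee_rot"]@np.array(p)),1).tolist() for p in [(0,0,0),(-.039,0,0)]])
A=d["scene"]["frame"][220:370,350:550];B=d["side"]["frame"][220:370,200:400]
cv2.imwrite("pics/z6.png",cv2.convertScaleAbs(cv2.resize(np.hstack([A,B]),None,fx=2,fy=2,interpolation=cv2.INTER_CUBIC),alpha=1.8,beta=10))
E
```

```text
2.8 [578.4 160.   13.2] [[0.001, 0.992, -0.125], [0.0, -0.125, -0.992], [-1.0, 0.001, -0.0]] [-0.46239532 -0.94279559  0.43563974] -0.0018464642084892408
scene [[418.7, 334.3], [423.9, 325.1]]
side [[253.3, 353.5], [249.9, 340.0]]
wrist [[325.8, 281.7], [326.3, 321.4]]
```

View pics/z6.png

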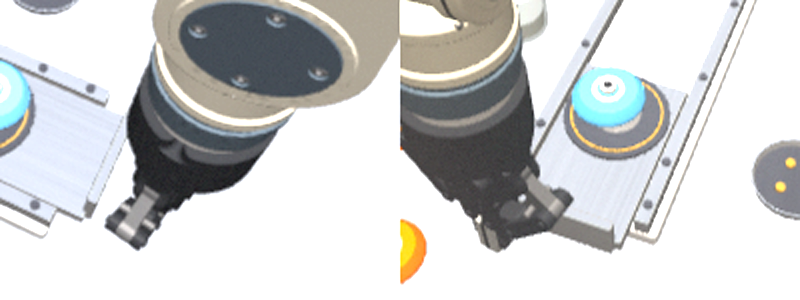

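send_rows:
  targets: "0.03 0 0 0 0 0 0;0.02 0 0 0 0 0 0;0.01 0 0 0 0 0 0;0.0025 0 0 0 0 0 0;0.0025 0 0 0 0 0 0;0.0025 0 0 0 0 0 0;0.0025 0 0 0 0 0 0;0.0025 0 0 0 0 0 0;0 0 0 0 0 0 0;0 0 0 0 0 0 0"

```text
time: 4.2
ee_pos: [0.5781, 0.16, -0.0018]
ee_rot: [[0.0, 0.992, -0.125], [-0.0, -0.125, -0.992], [-1.0, 0.0, 0.0]]
force: [-0.2, -0.8, 0.4]
grip_width: 0.0
```

send_rows:
  targets: "0.005 0 0 0 0 0 0;0.005 0 0 0 0 0 0;0.005 0 0 0 0 0 0;0.005 0 0 0 0 0 0;0.005 0 0 0 0 0 0;0.005 0 0 0 0 0 0;0.005 0 0 0 0 0 0;0.005 0 0 0 0 0 0;0 0 0 0 0 0 0;0 0 0 0 0 0 0"

```text
time: 5.45
ee_pos: [0.578, 0.16, -0.0098]
ee_rot: [[0.0, 0.992, -0.125], [-0.0, -0.125, -0.992], [-1.0, 0.0, 0.0]]
force: [-0.4, 0.3, 0.8]
grip_width: -0.002
```

```bash
python3 look.py 3; python3 - <<'E'
from h import *;import pickle
s,d=pickle.load(open("d3.pkl","rb"))
for n in d:
  T=camT(d[n],s); print(n,[np.round(proj(d[n],T,s["ee_pos"]+s["ee_rot"]@np.array(p)),1).tolist() for p in [(0,0,0),(-.039,0,0)]])
A=d["wrist"]["frame"][240:390,220:420];B=d["side"]["frame"][260:360,200:333]
cv2.imwrite("pics/z7.png",cv2.convertScaleAbs(np.hstack([cv2.resize(A,(400,300),interpolation=cv2.INTER_CUBIC),cv2.resize(B,(400,300),interpolation=cv2.INTER_CUBIC)]),alpha=1.8,beta=10))
E
```

```text
5.45 [578.  160.   -9.8] [[0.0, 0.992, -0.125], [-0.0, -0.125, -0.992], [-1.0, 0.0, 0.0]] [-0.40621869  0.30807241  0.82964467] -0.00198780063480047
scene [[416.0, 339.0], [420.8, 330.4]]
side [[255.4, 360.9], [252.2, 348.2]]
wrist [[325.8, 281.7], [326.3, 321.4]]
```

View pics/z7.png

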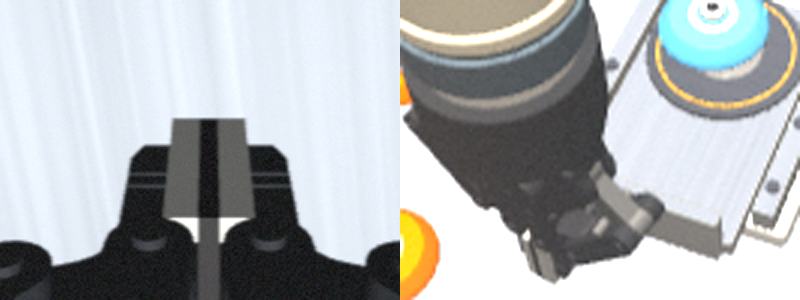

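```bash
python3 - <<'E'
from h import *;import pickle
s,d=pickle.load(open("d3.pkl","rb"))
c=d["wrist"];H=c["hand_eye"]
def X(u,v,z):
    o,dd=ray(c,H,(u,v));return (o+dd*(z-o[2])/dd[2])*1e3
for z in (-.013,-.011,-.009): print(z,X(306,299,z),X(341,299,z),X(306,349,z))
c=d["side"];T=c["T"]
# bottom tip pts side
for uv in [(200+557/3-133.3,260+282/3),(200+530/3-133.3,260+270/3)]:
    o,dd=ray(c,T,uv);R=s["ee_rot"];o=R.T@(o-s["ee_pos"]);dd=R.T@dd
    for z in (-.011,.011): print(uv,z,(o+dd*(z-o[2])/dd[2])*1e3)
E
```

```text
-0.013 [-47.10016681  -7.16368674 -13.        ] [-47.12684103   5.11202353 -13.        ] [-79.66676486  -5.84189796 -13.        ]
-0.011 [-42.78213421  -7.3658677  -11.        ] [-42.80966729   5.30510033 -11.        ] [-76.39732336  -6.00151949 -11.        ]
-0.009 [-38.4641016   -7.56804866  -9.        ] [-38.49249355   5.49817713  -9.        ] [-73.12788187  -6.16114102  -9.        ]
(252.36666666666662, 354.0) -0.011 [-50.39552362 -10.66105165 -11.        ]
(252.36666666666662, 354.0) 0.011 [12.8009649  16.28320131 11.        ]
(243.36666666666662, 350.0) -0.011 [-45.16909086   6.13415921 -11.        ]
(243.36666666666662, 350.0) 0.011 [18.60757609 34.94282324 11.        ]
```

send_rows:
  targets: "-0.11 0 0 0 0 0 0;-0.11 0 0 0 0 0 0;-0.11 0 0 0 0 0 0;0 0 0.12 0 0 0 0;0 0 0.12 0 0 0 0;0 0 0.12 0 0 0 0;0.09 0 0 0 0 0 0;0.09 0 0 0 0 0 0;0.05 0 0 0 0 0 0;0 0 0 0 0 0 0"

```text
time: 6.85
ee_pos: [0.5686, 0.0886, 0.0097]
ee_rot: [[-0.001, 0.992, -0.125], [0.0, -0.125, -0.992], [-1.0, -0.001, 0.0]]
force: [0.3, 0.2, 0.4]
grip_width: 0.001
```

```bash
python3 look.py 4
```

```text
6.85 [568.6  88.6   9.7] [[-0.001, 0.992, -0.125], [0.0, -0.125, -0.992], [-1.0, -0.001, 0.0]] [0.31038867 0.24761511 0.41441622] 0.0011021442568023637
```

View pics/L4.png

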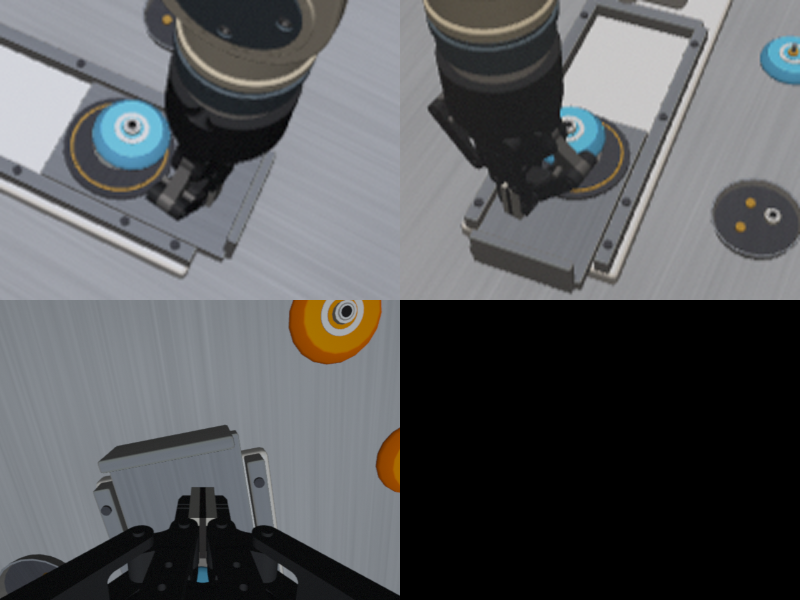

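send_rows:
  targets: "0 0 0.02 0 0 0 0;0 0 0.02 0 0 0 0;0 0 0.02 0 0 0 0;0 0 0.02 0 0 0 0;0 0 0.02 0 0 0 0;0 0 0.01 0 0 0 0;0 0 0.005 0 0 0 0;0 0 0.005 0 0 0 0;0 0 0 0 0 0 0;0 0 0 0 0 0 0"

```text
time: 8.25
ee_pos: [0.566, 0.0649, 0.0102]
ee_rot: [[0.0, 0.992, -0.125], [0.0, -0.125, -0.992], [-1.0, 0.0, -0.0]]
force: [0.3, 0.6, 1.2]
grip_width: -0.004
```

```bash
cat >> look.py <<'E'
for n,b in dict(scene=(300,225,75,80),side=(265,235,80,75)).items():
    try: meas(d[n],s,b,n)
    except Exception as e: print(n,e)
E
python3 look.py 5
```

```text
8.25 [566.   64.9  10.2] [[0.0, 0.992, -0.125], [0.0, -0.125, -0.992], [-1.0, 0.0, -0.0]] [0.27684983 0.63498825 1.18121012] -0.004442588334154238
scene ring [559.8  14.5  36.7] 0.72 116 half [561.3  23.3] 0.17 12 free [563.5  17.2  23.1] off [1.5 8.8]
side ring [560.9  13.9  36.6] 0.79 98 half [563.3  23.3] 0.51 4 free [553.1   5.1   9.6] off [2.4 9.5]
```

View pics/L5.png

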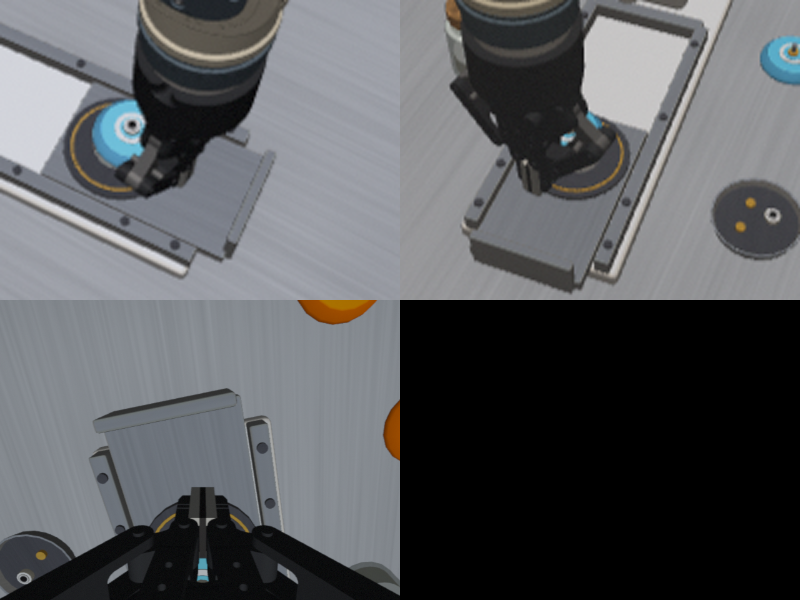

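```bash
cat > zc.py <<'E'
import sys,pickle;from h import *
t=sys.argv[1];L=[]
for q in ("0",t):
    s,d=pickle.load(open(f"d{q}.pkl","rb"));L.append(cv2.resize(d["scene"]["frame"][235:305,310:375],(390,420),interpolation=cv2.INTER_CUBIC))
cv2.imwrite(f"pics/c{t}.png",np.hstack(L))
E
python3 zc.py 5
```

```text
(no output)
```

View pics/c5.png

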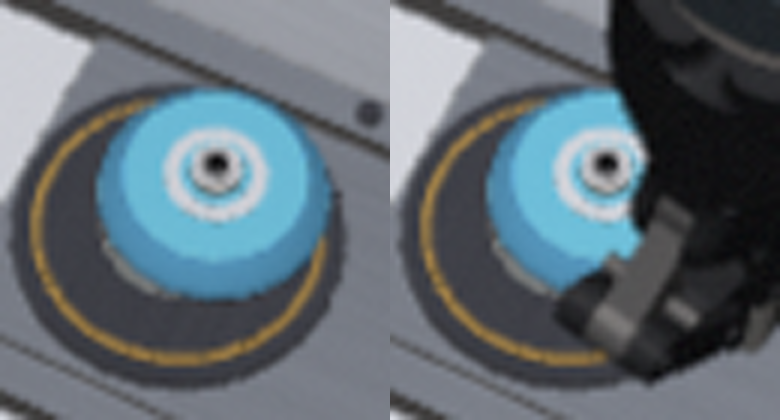

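send_rows:
  targets: "0 0 0.005 0 0 0 0;0 0 0.005 0 0 0 0;0 0 0.005 0 0 0 0;0 0 0 0 0 0 0;0 0 0 0 0 0 0;0 0 0 0 0 0 0;0 0 0 0 0 0 0;0 0 0 0 0 0 0;0 0 0 0 0 0 0;0 0 0 0 0 0 0"

```text
time: 9.65
ee_pos: [0.5656, 0.0618, 0.0102]
ee_rot: [[-0.0, 0.992, -0.125], [-0.0, -0.125, -0.992], [-1.0, -0.0, 0.0]]
force: [1.1, -0.1, 0.5]
grip_width: 0.001
```

```bash
cat > track.py <<'E'
import sys,pickle;from h import *
def up(f): return cv2.resize(f,None,fx=8,fy=8,interpolation=cv2.INTER_CUBIC)
s0,d0=pickle.load(open("d0.pkl","rb"))
s,d=pickle.load(open(f"d{sys.argv[1]}.pkl","rb"))
for n,(u,v) in dict(scene=(346.1,262.0),side=(304,262.1)).items():
    u0,v0=int(u),int(v)
    t=up(d0[n]["frame"][v0-6:v0+7,u0-6:u0+7]);S=up(d[n]["frame"][v0-18:v0+19,u0-18:u0+19])
    r=cv2.matchTemplate(S,t,cv2.TM_CCOEFF_NORMED);_,m,_,l=cv2.minMaxLoc(r)
    du=np.array(l)/8-12
    T=d[n]["T"];a=onz(d[n],T,(u,v),.0795);b=onz(d[n],T,np.array((u,v))+du,.0795)
    print(n,"score",round(m,3),"px",du,"move mm",np.round((b-a)[:2]*1e3,2))
E
python3 look.py 6;python3 track.py 5; python3 track.py 6; python3 zc.py 6
```

```text
9.65 [565.6  61.8  10.2] [[-0.0, 0.992, -0.125], [-0.0, -0.125, -0.992], [-1.0, -0.0, 0.0]] [ 1.09591515 -0.09244676  0.50345272] 0.0005049959309721247
scene ring [559.7  14.5  36.8] 0.72 112 half [560.6  21. ] 0.23 13 free [561.9  13.6  23.2] off [0.9 6.5]
side ring [560.8  14.   36.5] 0.81 96 half [563.8  23.1] 0.87 4 free [552.2   2.1   9.3] off [3.  9.1]
scene score 0.591 px [-0.625 -0.125] move mm [ 0.29 -0.87]
side score 0.293 px [-9.    -7.625] move mm [19.29 -7.75]
scene score 0.407 px [-1.5   -0.875] move mm [-0.12 -2.55]
side score 0.312 px [-4.75  -6.375] move mm [12.21 -8.23]
```

View pics/c6.png

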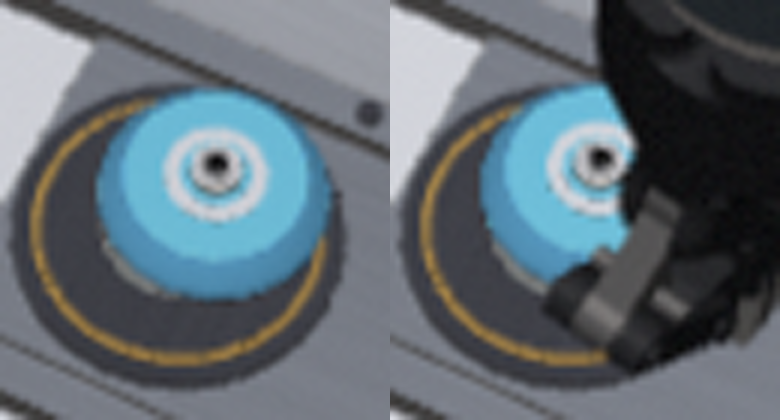

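send_rows:
  targets: "0 0 0.004 0 0 0 0;0 0 0.004 0 0 0 0;0 0 0.004 0 0 0 0;0 0 0.004 0 0 0 0;0 0 0.004 0 0 0 0;0 0 0 0 0 0 0;0 0 0 0 0 0 0;0 0 0 0 0 0 0;0 0 0 0 0 0 0;0 0 0 0 0 0 0"

```text
time: 11.05
ee_pos: [0.5651, 0.0578, 0.0102]
ee_rot: [[0.0, 0.992, -0.125], [-0.0, -0.125, -0.992], [-1.0, 0.0, 0.0]]
force: [0.0, 0.3, -0.3]
grip_width: 0.001
```

```bash
python3 look.py 7;python3 zc.py 7
```

```text
11.05 [565.1  57.8  10.2] [[0.0, 0.992, -0.125], [-0.0, -0.125, -0.992], [-1.0, 0.0, 0.0]] [ 0.00799939  0.27894845 -0.34341623] 0.0012297456578366063
scene ring [559.9  14.5  36.6] 0.73 104 half [559.7  17.3] 0.17 12 free [559.6  17.8  29.4] off [-0.2  2.8]
side ring [560.7  14.   36.4] 0.79 95 half [565.5  17.3] 0.86 4 free [553.4   0.9  11.4] off [4.8 3.3]
```

View pics/c7.png

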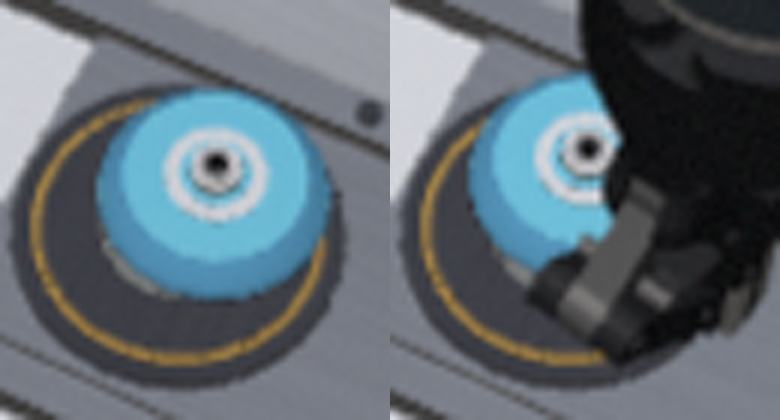

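View pics/L7.png

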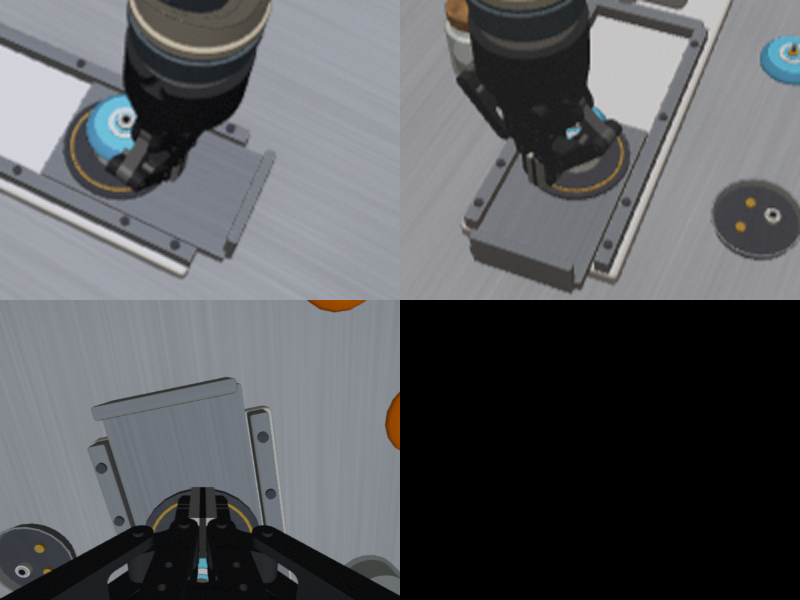

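send_rows:
  targets: "0 0 0.003 0 0 0 0;0 0 0.003 0 0 0 0;0 0 0.003 0 0 0 0;0 0 0.003 0 0 0 0;0 0 0.003 0 0 0 0;0 0 0 0 0 0 0;0 0 0 0 0 0 0;0 0 -0.005 0 0 0 0;0 0 -0.05 0 0 0 0;0 0 -0.1 0 0 0 0"

```text
time: 12.45
ee_pos: [0.5688, 0.0863, 0.0102]
ee_rot: [[0.0, 0.992, -0.126], [0.0, -0.126, -0.992], [-1.0, 0.0, -0.0]]
force: [0.4, -0.0, -0.2]
grip_width: -0.001
```

send_rows:
  targets: "-0.1 0 0 0 0 0 0;-0.15 0 0 0 0 0 0;-0.15 0 -0.1 0 0 0 0;-0.1 0 -0.1 0 0 0 0;-0.1 0 -0.1 0 0 0 0;-0.1 0 0 0 0 0 0;-0.1 0 0 0 0 0 0;0 0 0 0 0 0 0;0 0 0 0 0 0 0;0 0 0 0 0 0 0"

```text
time: 13.7
ee_pos: [0.5757, 0.1453, 0.1692]
ee_rot: [[-0.002, 0.992, -0.125], [-0.0, -0.125, -0.992], [-1.0, -0.001, 0.0]]
force: [-0.2, -0.1, 0.1]
grip_width: 0.003
```

```bash
python3 look.py 8;python3 zc.py 8; python3 track.py 8
```

```text
13.7 [575.7 145.3 169.2] [[-0.002, 0.992, -0.125], [-0.0, -0.125, -0.992], [-1.0, -0.001, 0.0]] [-0.18483962 -0.10616384  0.11508506] 0.0026147692865746523
scene ring [559.9  14.3  36.5] 0.63 150 half [559.   14.9] 0.37 21 free [559.1  15.   29.4] off [-0.9  0.6]
side ring [560.8  14.1  36.5] 0.75 143 half [559.9  15.3] 0.17 17 free [560.2  14.7  29.5] off [-0.9  1.2]
scene score 0.98 px [-4.625 -3.875] move mm [-2.04 -8.82]
side score 0.955 px [ 3.75 -3.75] move mm [-1.95 -8.95]
```

View pics/L8.png

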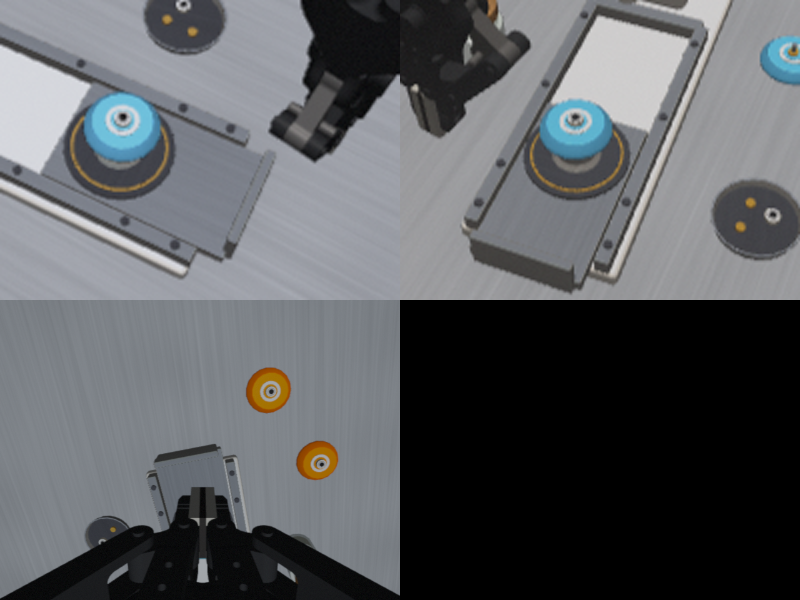

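send_rows:
  targets: "-0.1 0 0 0 0 0 0;0 0 0.12 0 0 0 0;0 0 0.12 0 0 0 0;0 0 0.12 0 0 0 0;0 0 0.12 0 0 0 0;0 0 0.12 0 0 0 0;0 0 0.12 0 0 0 0;0 0 0 -0.08 0 0 0;0 0 0 0 0 0 0;0 0 0 0 0 0 0"

```text
time: 15.1
ee_pos: [0.5581, 0.0024, 0.19]
ee_rot: [[-0.0, 1.0, -0.002], [0.0, -0.002, -1.0], [-1.0, -0.0, -0.0]]
force: [-0.4, -0.2, 0.2]
grip_width: -0.008
```

```bash
python3 look.py 9; python3 - <<'E'
from h import *;import pickle
s,d=pickle.load(open("d9.pkl","rb"))
meas(d["wrist"],s,(250,90,160,180),"wrist")
T=camT(d["wrist"],s)
p=proj(d["wrist"],T,(.559,.0145,.0795)).astype(int);print(p)
crop(d["wrist"],p[0]-65,p[1]-65,130,130,5,"pics/w9.png");print(p-65)
E
```

```text
15.1 [558.1   2.4 190. ] [[-0.0, 1.0, -0.002], [0.0, -0.002, -1.0], [-1.0, -0.0, -0.0]] [-0.4478348  -0.15674951  0.23669735] -0.00786553647901911
scene ring [560.   14.3  36.5] 0.61 151 half [559.2  15.1] 0.4 23 free [559.1  15.1  29.4] off [-0.8  0.8]
side ring [560.8  14.1  36.5] 0.75 143 half [559.9  15.3] 0.2 17 free [560.3  14.8  29.6] off [-0.9  1.3]
wrist ring [558.5  14.4  36.5] 0.57 643 half [557.8  15.5] 0.16 36 free [557.8  15.5  29. ] off [-0.7  1.1]
[326 206]
[261 141]
```

View pics/w9.png

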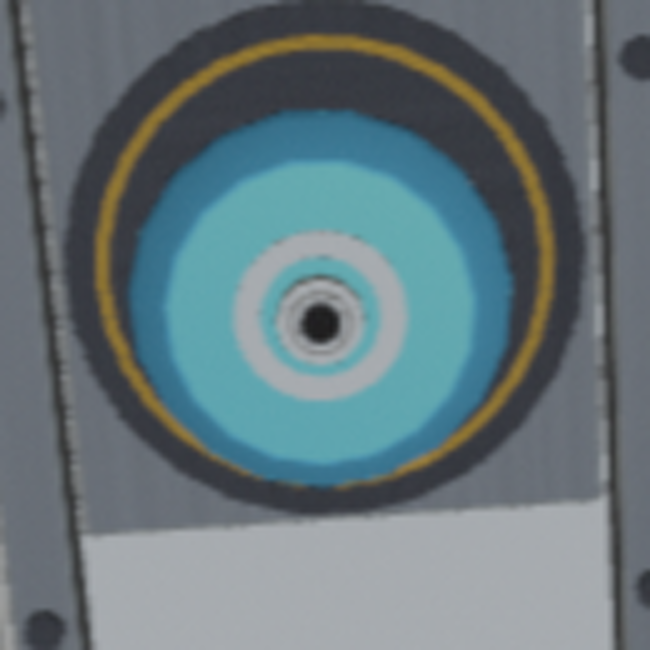

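send_rows:
  targets: "0 -0.057 -0.1025 0 0 0 0;0 -0.0575 -0.1025 0 0 0 0;0 -0.058 -0.1025 0 0 0 0;0 0 0 -0.1 0 0 0;0 0 0 -0.1 0 0 0;0.12 0 0 -0.1 0 0 0;0.12 0 0 -0.1 0 0 0;0.12 0 0 0 0 0 0;0.12 0 0 0 0 0 0;0 0 0 0 0 0 0"

```text
time: 16.5
ee_pos: [0.5218, 0.065, 0.0932]
ee_rot: [[-0.003, 0.808, 0.589], [0.0, 0.589, -0.808], [-1.0, -0.002, -0.002]]
force: [0.1, 0.0, -0.1]
grip_width: 0.001
```

```bash
python3 - <<'E'
from station import observe
import numpy as np
s=observe();R=s["ee_rot"];p=s["ee_pos"]
H=np.array([.5589,.0153]);z=R[:2,2];g=H-p[:2]
print(p,R,"along",g@z*1e3-40,"lat",g@R[:2,1]*1e3)
E
```

```text
[0.52180655 0.06496943 0.09316166] [[-2.90037725e-03  8.08475915e-01  5.88522118e-01]
 [ 2.00347863e-04  5.88525051e-01 -8.08478957e-01]
 [-9.99995774e-01 -2.22698483e-03 -1.86892109e-03]] along 21.987005876519625 lat 0.7574542696443587
```

send_rows:
  targets: "0.12 0 0 0 0 0 0;0.12 0 0 0 0 0 0;0.12 0 0 0 0 0 0;0.055 0 0 0 0 0 0;0 0 0.03 0 0 0 0;0 0 0.03 0 0 0 0;0 0 0.02 0 0 0 0;0 0 0.01 0 0 0 0;0 0 0 0 0 0 0;0 0 0 0 0 0 0"

```text
time: 17.75
ee_pos: [0.5341, 0.0493, 0.0112]
ee_rot: [[-0.0, 0.809, 0.588], [0.0, 0.588, -0.809], [-1.0, -0.0, -0.0]]
force: [-0.5, -0.0, 0.4]
grip_width: 0.002
```

```bash
python3 look.py 10; python3 track.py 10; python3 - <<'E'
from station import observe
import numpy as np
s=observe();R=s["ee_rot"];p=s["ee_pos"]
H=np.array([.5589,.0153]);z=R[:2,2];g=H-p[:2]
print(p,"along",g@z*1e3-40,"lat",g@R[:2,1]*1e3)
E
```

```text
17.75 [534.1  49.3  11.2] [[-0.0, 0.809, 0.588], [0.0, 0.588, -0.809], [-1.0, -0.0, -0.0]] [-0.48794902 -0.03018566  0.41956076] 0.002370047981947756
scene ring [560.   14.3  36.5] 0.63 142 half [559.1  14.9] 0.31 22 free [559.1  15.   29.3] off [-0.9  0.6]
side ring [560.7  14.2  36.3] 0.88 101 half [578.1  27. ] 0.43 3 free [553.1  19.6   5. ] off [17.4 12.8]
scene score 0.98 px [-4.625 -3.875] move mm [-2.04 -8.82]
side score 0.265 px [-9.625 -4.625] move mm [17.44 -2.03]
[0.53406859 0.0493425  0.01115379] along 2.1365091714198954 lat 0.07245697135689619
```

View pics/L10.png

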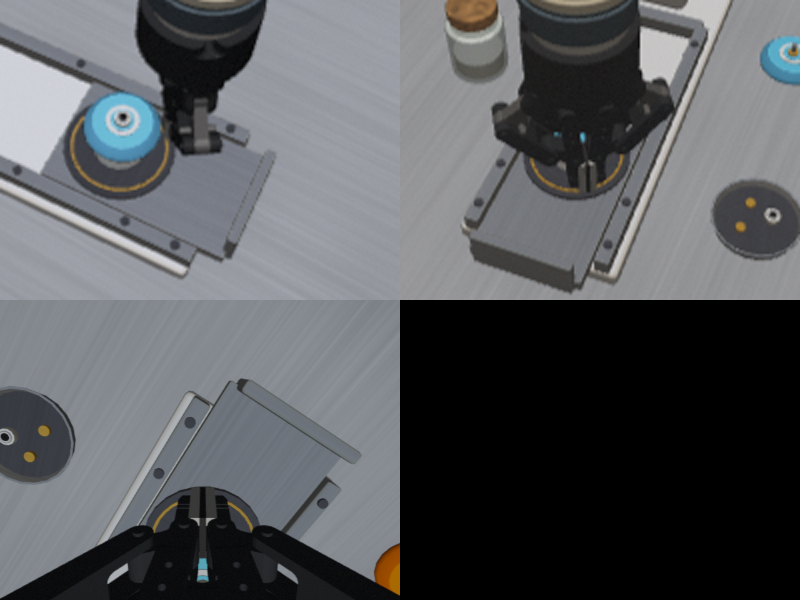

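send_rows:
  targets: "0 0 0.0035 0 0 0 0;0 0 0.0035 0 0 0 0;0 0 0.0035 0 0 0 0;0 0 0.0035 0 0 0 0;0 0 0.0025 0 0 0 0;0 0 0 0 0 0 0;0 0 0 0 0 0 0;0 0 0 0 0 0 0;0 0 0 0 0 0 0;0 0 0 0 0 0 0"

```text
time: 19.15
ee_pos: [0.5361, 0.0465, 0.0112]
ee_rot: [[0.0, 0.809, 0.588], [-0.0, 0.588, -0.809], [-1.0, 0.0, 0.0]]
force: [-0.4, 0.6, -0.9]
grip_width: -0.001
```

```bash
python3 look.py 11; python3 track.py 11
```

```text
19.15 [536.1  46.5  11.2] [[0.0, 0.809, 0.588], [-0.0, 0.588, -0.809], [-1.0, 0.0, 0.0]] [-0.39064717  0.55028066 -0.88998982] -0.001352139643781314
scene ring [560.   14.3  36.5] 0.63 138 half [559.9  13.8] 0.4 23 free [559.9  13.7  29.4] off [-0.1 -0.5]
side ring [560.5  14.4  36.2] 0.77 112 half [565.8  -5. ] 1.39 6 free [573.5  22.6   3.3] off [  5.3 -19.4]
scene score 0.98 px [-5.625 -3.875] move mm [ -1.3  -10.06]
side score 0.287 px [-12.  11.] move mm [ 6.91 26.16]
```

send_rows:
  targets: "0 0 -0.005 0 0 0 0;0 0 -0.05 0 0 0 0;0 0 -0.1 0 0 0 0;-0.12 0 0 0 0 0 0;-0.12 0 0 0 0 0 0;-0.1 0 0 0 0 0 0;0 0 0 0.09 0 0 0;0 0 0 0.09 0 0 0;0 0 0 0.09 0 0 0;0 0 0 0.087 0 0 0"

```text
time: 20.55
ee_pos: [0.5169, 0.0728, 0.0792]
ee_rot: [[-0.0, 0.998, 0.064], [0.0, 0.064, -0.998], [-1.0, -0.0, -0.0]]
force: [-0.7, -0.8, 1.0]
grip_width: -0.001
```

```bash
python3 look.py 12; python3 track.py 12; python3 - <<'E'
from station import observe
import numpy as np
s=observe();R=s["ee_rot"];p=s["ee_pos"]
print(R.T@(np.array([.5496,.1492,-.003])-p)*1e3/200)
E
```

```text
20.55 [516.9  72.8  79.2] [[-0.0, 0.998, 0.064], [0.0, 0.064, -0.998], [-1.0, -0.0, -0.0]] [-0.700028   -0.75611928  0.985664  ] -0.0006942505747485989
scene ring [560.   14.3  36.5] 0.62 151 half [559.9  13.8] 0.37 24 free [559.9  13.7  29.4] off [-0.1 -0.5]
side ring [560.8  14.   36.5] 0.77 141 half [560.5  14.1] 0.24 9 free [562.5  21.4  22. ] off [-0.4  0.1]
scene score 0.98 px [-5.625 -3.875] move mm [ -1.3  -10.06]
side score 0.31 px [-12.  12.] move mm [ 6.06 27.82]
[ 0.41098627  0.18905099 -0.37112498]
```

View pics/L12.png

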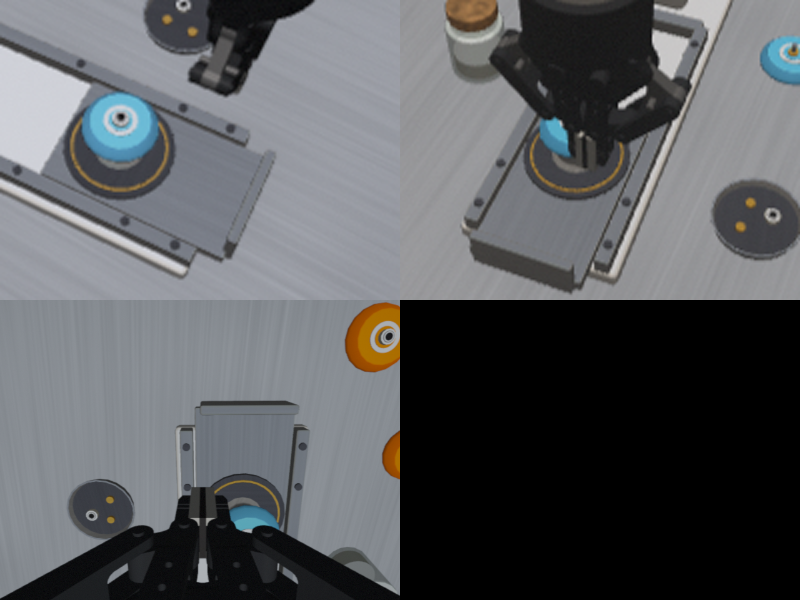

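send_rows:
  targets: "0 0.04 -0.09 0 0 0 0;0 0.05 -0.09 0 0 0 0;0 0.05 -0.1 0 0 0 0;0 0.05 -0.091 0 0 0 0;0.1 0 0 0 0 0 0;0.1 0 0 0 0 0 0;0.1 0 0 0 0 0 0;0.08 0 0 0 0 0 0;0.03 0 0 0 0 0 0;0 0 0 0 0 0 0"

```text
time: 21.95
ee_pos: [0.5508, 0.1484, -0.003]
ee_rot: [[-0.0, 0.998, 0.068], [-0.0, 0.068, -0.998], [-1.0, -0.0, 0.0]]
force: [-0.5, 0.1, 0.8]
grip_width: 0.001
```

```bash
python3 look.py 13; python3 track.py 13; python3 - <<'E'
from h import *; import pickle
s,d=pickle.load(open("d13.pkl","rb"))
cv2.imwrite("pics/w13.png",cv2.convertScaleAbs(np.hstack([cv2.resize(d["side"]["frame"][260:380,200:360],(400,300),interpolation=cv2.INTER_CUBIC),cv2.resize(d["wrist"]["frame"][240:480,160:480],(400,300))]),alpha=1.8,beta=5))
E
```

```text
21.95 [550.8 148.4  -3. ] [[-0.0, 0.998, 0.068], [-0.0, 0.068, -0.998], [-1.0, -0.0, 0.0]] [-0.47705917  0.11371363  0.78515641] 0.0007861347218229546
scene ring [559.9  14.3  36.5] 0.62 151 half [559.9  13.8] 0.35 25 free [559.9  13.7  29.4] off [-0.1 -0.5]
side ring [560.7  14.   36.4] 0.77 102 half [560.8  13.5] 0.58 23 free [561.   13.3  29.6] off [ 0.1 -0.5]
scene score 0.98 px [-5.625 -3.875] move mm [ -1.3  -10.06]
side score 0.948 px [ 3.75 -4.5 ] move mm [ -1.3  -10.29]
```

View pics/w13.png

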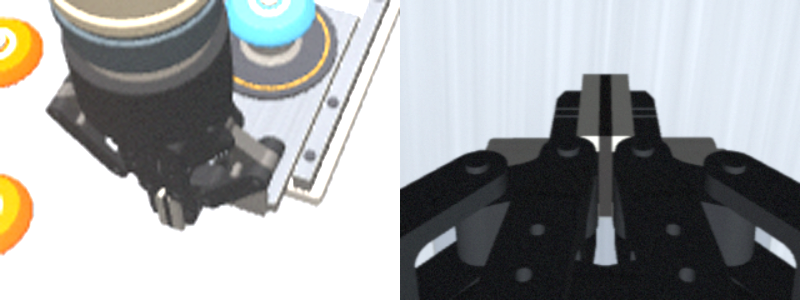

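send_rows:
  targets: "0 0 0.02 0 0 0 0;0 0 0.02 0 0 0 0;0 0 0.015 0 0 0 0;0 0 0.005 0 0 0 0;0 0 0.005 0 0 0 0;0 0 0.005 0 0 0 0;0 0 0.005 0 0 0 0;0 0 0.005 0 0 0 0;0 0 0.005 0 0 0 0;0 0 0.005 0 0 0 0"

```text
time: 23.35
ee_pos: [0.552, 0.1302, -0.0028]
ee_rot: [[0.0, 0.998, 0.068], [0.0, 0.068, -0.998], [-1.0, 0.0, -0.0]]
force: [0.1, 3.2, 1.1]
grip_width: -0.001
```

```bash
python3 look.py 14; python3 track.py 14
```

```text
23.35 [552.  130.2  -2.8] [[0.0, 0.998, 0.068], [0.0, 0.068, -0.998], [-1.0, 0.0, -0.0]] [0.13357273 3.17163416 1.09145298] -0.0007619074841432915
scene ring [560.3   9.1  36.5] 0.66 156 half [560.3   8.1] 0.42 27 free [560.3   8.2  29.4] off [ 0. -1.]
side ring [561.4   8.6  36.6] 0.55 73 half [560.8   8.5] 0.21 12 free [561.7   8.   29.8] off [-0.6 -0.1]
scene score 0.969 px [-9.    -5.375] move mm [ -0.91 -15.46]
side score 0.972 px [ 5. -7.] move mm [ -0.86 -15.55]
```

View pics/L14.png

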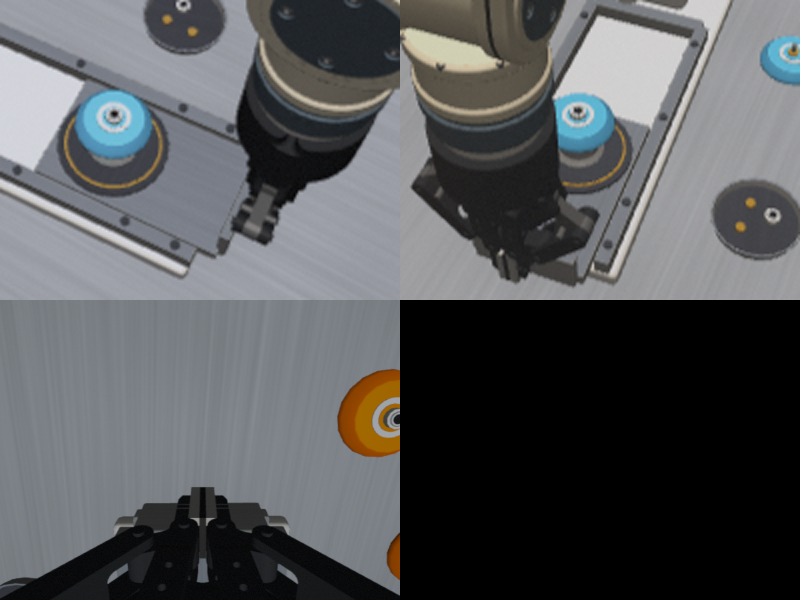

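send_rows:
  targets: "0 0 0.008 0 0 0 0;0 0 0.01 0 0 0 0;0 0 0.014 0 0 0 0;0 0 0.018 0 0 0 0;0 0 0.02 0 0 0 0;0 0 0.02 0 0 0 0;0 0 0.02 0 0 0 0;0 0 0.016 0 0 0 0;0 0 0.012 0 0 0 0;0 0 0.008 0 0 0 0"

```text
time: 24.75
ee_pos: [0.5541, 0.101, -0.0028]
ee_rot: [[0.0, 0.998, 0.067], [0.0, 0.067, -0.998], [-1.0, 0.0, -0.0]]
force: [1.6, 2.7, 0.1]
grip_width: -0.004
```

```bash
sed -i 's/^for n,b in dict.*/for n,b in dict(scene=(230,170,150,140),side=(250,180,130,140)).items():/' look.py; python3 look.py 15; python3 - <<'E'
from h import *; import pickle
s,d=pickle.load(open("d15.pkl","rb"))
cv2.imwrite("pics/f15.png",np.hstack([cv2.resize(d[n]["frame"][130:355,200:500],(400,300),interpolation=cv2.INTER_CUBIC) for n in ("scene","side")]))
E
```

```text
24.75 [554.1 101.   -2.8] [[0.0, 0.998, 0.067], [0.0, 0.067, -0.998], [-1.0, 0.0, -0.0]] [1.64765657 2.69775663 0.09850177] -0.003724605109111822
scene ring [ 528.6 -146.7  163.8] 3.43 314 half [562.3 -20.7] 0.45 24 free [562.3 -20.9  29.5] off [ 33.7 126. ]
side ring [563.2 -20.4  36.6] 0.52 57 half [563.4 -21.6] 0.36 14 free [564.2 -21.3  29.9] off [ 0.2 -1.1]
```

View pics/f15.png

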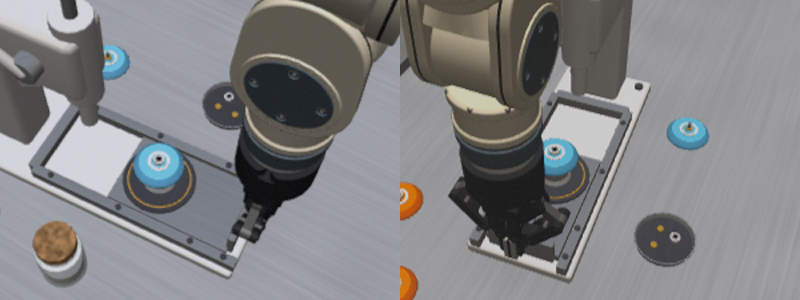

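send_rows:
  targets: "0 0 0.008 0 0 0 0;0 0 0.012 0 0 0 0;0 0 0.016 0 0 0 0;0 0 0.02 0 0 0 0;0 0 0.02 0 0 0 0;0 0 0.02 0 0 0 0;0 0 0.02 0 0 0 0;0 0 0.02 0 0 0 0;0 0 0.02 0 0 0 0;0 0 0.02 0 0 0 0"

```text
time: 26.15
ee_pos: [0.5562, 0.0657, -0.0029]
ee_rot: [[-0.0, 0.998, 0.067], [0.0, 0.067, -0.998], [-1.0, -0.0, -0.0]]
force: [-1.2, 2.2, -1.0]
grip_width: -0.001
```

send_rows:
  targets: "0 0 0.02 0 0 0 0;0 0 0.02 0 0 0 0;0 0 0.02 0 0 0 0;0 0 0.02 0 0 0 0;0 0 0.02 0 0 0 0;0 0 0.02 0 0 0 0;0 0 0.018 0 0 0 0;0 0 0.014 0 0 0 0;0 0 0.01 0 0 0 0;0 0 0.006 0 0 0 0"

```text
time: 27.4
ee_pos: [0.5587, 0.0324, -0.0028]
ee_rot: [[0.0, 0.998, 0.067], [0.0, 0.067, -0.998], [-1.0, 0.0, -0.0]]
force: [0.2, 3.0, -1.9]
grip_width: -0.001
```

```bash
cat > fin.py <<'E'
import sys,pickle; from h import *
t=sys.argv[1]
s,d=pickle.load(open(f"d{t}.pkl","rb"))
cv2.imwrite(f"pics/f{t}.png",np.hstack([cv2.resize(d[n]["frame"][130:355,200:500],(400,300),interpolation=cv2.INTER_CUBIC) for n in ("scene","side")]))
A=d["scene"]["frame"][165:265,225:325];B=d["side"]["frame"][150:250,290:390]
cv2.imwrite(f"pics/g{t}.png",np.hstack([cv2.resize(x,(400,400),interpolation=cv2.INTER_CUBIC) for x in (A,B)]))
E
python3 look.py 16;python3 fin.py 16
```

```text
27.4 [558.7  32.4  -2.8] [[0.0, 0.998, 0.067], [0.0, 0.067, -0.998], [-1.0, 0.0, -0.0]] [ 0.22325261  2.95762124 -1.93267969] -0.0012090574549368715
scene ring [629.1 -94.3  52. ] 4.07 282 half [567.5 -89.2] 0.3 24 free [567.4 -89.4  29.4] off [-61.6   5.1]
side ring [ 624.7 -120.8   99.4] 4.77 249 half [567.6 -89.5] 0.34 9 free [570.  -90.1  31.2] off [-57.1  31.4]
```

View pics/f16.png

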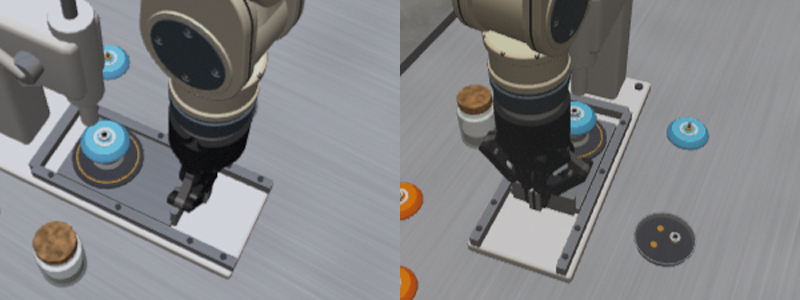

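send_rows:
  targets: "0 0 0.01 0 0 0 0;0 0 0.012 0 0 0 0;0 0 0.012 0 0 0 0;0 0 0.01 0 0 0 0;0 0 0.008 0 0 0 0;0 0 0.006 0 0 0 0;0 0 0.005 0 0 0 0;0 0 0.004 0 0 0 0;0 0 0.004 0 0 0 0;0 0 0.004 0 0 0 0"

```text
time: 28.8
ee_pos: [0.5598, 0.0175, -0.0028]
ee_rot: [[0.0, 0.998, 0.068], [-0.0, 0.068, -0.998], [-1.0, 0.0, 0.0]]
force: [1.2, 2.3, 1.6]
grip_width: 0.003
```

send_rows:
  targets: "0 0 0.003 0 0 0 0;0 0 0.003 0 0 0 0;0 0 0.003 0 0 0 0;0 0 0 0 0 0 0;0 0 0 0 0 0 0;0 0 0 0 0 0 0;0 0 0 0 0 0 0;0 0 0 0 0 0 0;0 0 0 0 0 0 0;0 0 0 0 0 0 0"

```text
time: 30.05
ee_pos: [0.5598, 0.0158, -0.0028]
ee_rot: [[0.0, 0.998, 0.068], [0.0, 0.068, -0.998], [-1.0, 0.0, -0.0]]
force: [1.9, 4.1, 2.1]
grip_width: -0.002
```

send_rows:
  targets: "0 0 0.003 0 0 0 0;0 0 0.003 0 0 0 0;0 0 0 0 0 0 0;0 0 0 0 0 0 0;0 0 0 0 0 0 0;0 0 0 0 0 0 0;0 0 0 0 0 0 0;0 0 0 0 0 0 0;0 0 0 0 0 0 0;0 0 0 0 0 0 0"

```text
time: 31.3
ee_pos: [0.5598, 0.0158, -0.0028]
ee_rot: [[0.0, 0.998, 0.068], [0.002, 0.068, -0.998], [-1.0, 0.0, -0.002]]
force: [0.6, 10.3, 2.3]
grip_width: -0.0
```

send_rows:
  targets: "0 0 -0.005 0 0 0 0;0 0 -0.005 0 0 0 0;0 0 -0.02 0 0 0 0;0 0 -0.05 0 0 0 0;0 0 -0.1 0 0 0 0;0 0 -0.1 0 0 0 0;0 0 -0.1 0 0 0 0;-0.1 0 -0.1 0 0 0 0;-0.1 0 -0.1 0 0 0 0;-0.1 0 -0.1 0 0 0 0"

```text
time: 32.55
ee_pos: [0.5502, 0.152, 0.0578]
ee_rot: [[-0.0, 0.998, 0.068], [-0.0, 0.068, -0.998], [-1.0, -0.0, 0.0]]
force: [-0.1, -0.3, 0.1]
grip_width: 0.001
```

send_rows:
  targets: "-0.1 0 -0.1 0 0 0 0;-0.1 0 -0.1 0 0 0 0;-0.1 0 0 0 0 0 0;-0.1 0 0 0 0 0 0;-0.1 0 0 0 0 0 0;-0.1 0 0 0 0 0 0;-0.1 0 0 0 0 0 0;0 0 0 0 0 0 0;0 0 0 0 0 0 0;0 0 0 0 0 0 0"

```text
time: 33.8
ee_pos: [0.5475, 0.1903, 0.1962]
ee_rot: [[-0.002, 0.998, 0.068], [-0.0, 0.068, -0.998], [-1.0, -0.002, 0.0]]
force: [-0.1, -0.5, 0.5]
grip_width: -0.0
```

```bash
sed -i 's/^for n,b in dict.*/for n,b in dict(scene=(238,170,80,85),side=(300,170,60,70)).items():/' look.py; python3 look.py 17;python3 fin.py 17
```

```text
33.8 [547.5 190.3 196.2] [[-0.002, 0.998, 0.068], [-0.0, 0.068, -0.998], [-1.0, -0.002, 0.0]] [-0.08939519 -0.47224752  0.47088819] -0.0001756684956512137
scene ring [ 568.1 -106.    36.6] 0.53 65 half [ 568.7 -106. ] 0.54 21 free [ 568.6 -106.3   29.6] off [ 0.6 -0. ]
side ring [ 569.3 -106.2   36.6] 0.51 73 half [ 569.  -105.8] 0.24 12 free [ 569.1 -106.    29.4] off [-0.2  0.5]
```

View pics/f17.png

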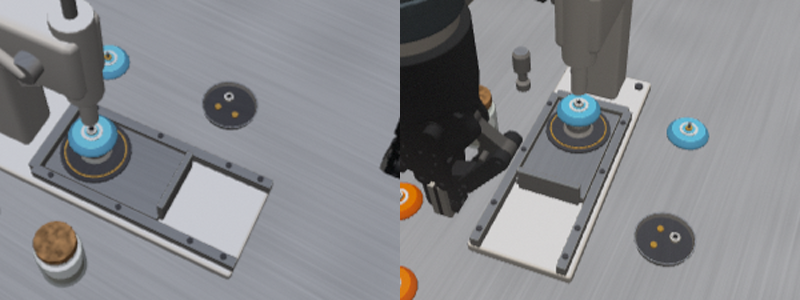

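View pics/g17.png

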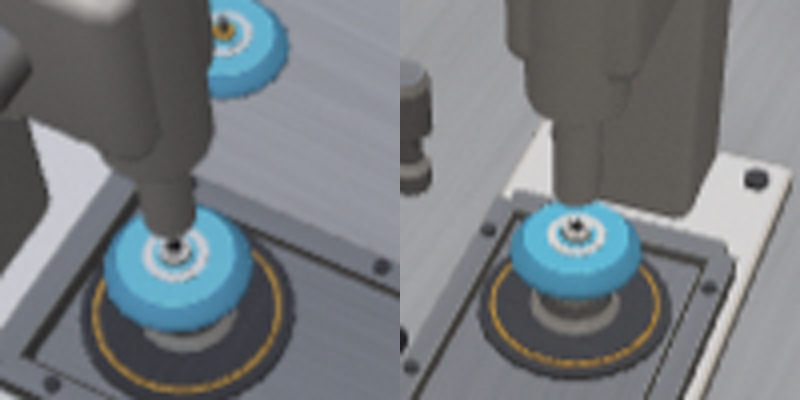

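```bash
python3 -c "
from station import sign_off;print(sign_off())"
```

```text
the job is handed in; nothing more can be done
None
```

The sky-blue half is centred on the pedestal and the shuttle is fully home. I handed the job in at about 34 s.

- **Centring:** I nudged the half with the shut fingertips in two slow pushes. A main one moved it about 9 mm, and a diagonal trim removed the last 1.3 mm. There was no pinching or lifting. Before the shuttle moved, the scene and side cameras both put it within about 0.5 mm of centre.
- **Feeding:** I pushed the end plate slowly until the arm stopped moving and the push force rose to about 10 N. I then backed off clear of everything.
- **Last checks:** The flange ring had travelled about 120 mm. The half still stood level under the plunger, within about 0.6 mm of the pedestal axis in the scene and side views. The plunger blocked part of those views, and I took no final overhead view.
- **Disagreement found:** The real fingertips sit about 40 mm behind the stated TCP. The cameras showed this, and I confirmed it when the TCP went to 10 mm below the work surface without contact. I set all tip heights from the camera estimate. Some wrong intermediate automatic ring and half fits (blocked or cluttered views) were ignored.
- **Other things on the cart:** I touched none of them. The wrist force readings, taken at the end of each move, never exceeded about 10 N.

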